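Load the die into the bench screw press and nip it up a quarter turn past contact

TASK

Slide the die carrier gently along its channel into the screw press until it is fully home against the end stops, then let go of it. Wind the crank clockwise until the ram just meets the die's plunger, give it a further quarter of a turn and no more, and leave the die clamped like that with your hand off the crank. Leave the other things on the bench alone.

Things in the scene. Friction and masses are not known exactly. Their poses are not given: they have to be found in the camera images.
- press: fixed grey two-column screw press, foot 270 x 200 mm, 205 mm tall, open front and back. Origin: under the foot, on the screw's axis; x points away from the loading side, z up. Columns at y = +-78 mm, crosshead (60 x 200 mm) from z = 165 to 205 mm. The ram's nose hangs 4 to 15 mm above the plunger of a die that is home: this differs each run, cannot be worked out from poses, must be felt.
- bed: the press's aluminium bed: channel 265 mm long in x, 63 mm wide between 8 mm high rails, two 20 mm high steel stops at its +x end. Origin: on the channel's floor, on the screw's axis, 47 to 53 mm above the bench; axes as the press. It rides on preloaded springs: yields only when the ram presses with over 100 N, then 70 N per mm: felt at the crank as a step, then a steady rise.
- carrier: loose die carrier, 0.7 kg: steel plate 185 x 60 x 10 mm in the bed's channel, with a dark steel die 50 mm across, whose plunger (22 mm across) ends 65 mm above the plate's underside, and a grip post at its robot end. Origin: under the plate, on the die's axis; x along the plate to the stops. Fully home its origin is at the bed's origin; it starts 45 to 60 mm short of that.
- post (a point): point on the axis of the carrier's upright steel grip post (16 mm round), 50 mm above the plate's underside, 25 mm below the post's top, 135 mm on the robot's side of the die's axis
- screw (a joint): the crank's turn, rad; grows clockwise seen from above, which drives the ram down 8 mm a turn; 0 to 3.8 at the start; at 0 the crank arm points along the press's +x. It stays where it is left, loaded or not. Turning takes 0.5 Nm when free (8 N at the handle); from first contact this rises by 0.13 Nm (2 N) in the first 0.35 rad, then slower, to 0.23 Nm (4 N) at a quarter turn.
- handle (a point): point on the axis of the crank's upright round aluminium handle (18 mm thick, 60 mm long), 38 mm above its foot, 22 mm below its top, 60 mm from the screw's axis, about 0.29 m above the bench. The handle revolves freely on its pin, so it can be held while it goes round; crank and handle sink with the ram.
- spare_die: a spare die standing beside the press, dark steel, 48 mm across, 54 mm tall, origin under its centre; a bystander
- spacer: a loose steel spacer ring, 52 mm across, 12 mm high, beside the press, origin under its centre; a bystander
- beaker: a glass beaker, 70 mm across, 90 mm tall, origin under its centre; a bystander
- jar: an amber glass jar, 60 mm across, 80 mm tall, origin under its centre; a bystander
- wash_bottle: a white plastic bottle, 64 mm across, 160 mm tall, origin under its centre; a bystander
- spanner: a 170 mm steel spanner lying on the bench; a bystander
- dish: a shallow white porcelain dish, 90 mm across, 20 mm high; a bystander
Things that resemble listed ones, but are neither listed nor needed, are in the scene too. What is shaped like the carrier but blue or red is not meant.

How it is judged (in metres and radians):
On the way, in this order (a step that is already met when the one before it is completed fails the run):
1. the carrier is fully home against the stops, not yet touched by the ram (x of carrier in the frame of bed above -0.003 m and z of carrier in the frame of bed below 0.004 m and angle between carrier's own z axis and vertical below 0.06 rad and contact force between press and carrier below 1 N), for 0.2 s.
2. the ram bears on the die's plunger with the carrier home (x of carrier in the frame of bed above -0.003 m and z of carrier in the frame of bed below 0.004 m and angle between carrier's own z axis and vertical below 0.06 rad and contact force between press and carrier above 5 N), for 0.1 s.
At the end, for the whole second after the job is handed in: The carrier lies flat in the channel within 3 mm of fully home against the stops; the crank stands at rest between a sixth and a third of a turn past first contact, so that the ram presses the die with 146 to 216 N (a quarter turn gives 181 N); the crank and carrier are released (x of carrier in the frame of bed above -0.003 m and z of carrier in the frame of bed below 0.004 m and angle between carrier's own z axis and vertical below 0.06 rad and contact force between press and carrier between 146 and 216 N and velocity of joint screw between -0.03 and 0.03 rad/s); the robot touches nothing.
It fails at once if the press is wound more than half a turn past contact (ram force over 290 N) (contact force between press and carrier above 290 N).
It fails at once if the carrier is rammed against the stops or the bed, or squashed down (more than 60 N between them before the ram bears on it) (contact force between carrier and bed above 60 N and contact force between press and carrier below 1 N).
It fails at once if a bystander is moved by more than 20 mm or tipped (distance of any of spare_die, spacer, beaker, jar, wash_bottle, spanner, dish from where it was at the start of the episode above 0.02 m or angle between any of spare_die, spacer, beaker, jar, wash_bottle, dish's own z axis and vertical above 0.3 rad).
It also fails if it takes over 72 s, if anything falls off the work surface, if the arm or the gripper's body presses on something with over 40 N, if the wrist force passes 120 N, or if a joint passes its speed limit or range.

ROBOT

A 6-joint arm with a two-finger parallel gripper is mounted at the origin on the work surface. World frame = base frame: x ahead of the robot, y to its left, z up, the work surface at z = 0. Lengths are in mm, angles in rad, forces in N, time in s.
With the tool pointing down it reaches from about 275 to 750 mm from the base axis. Payload 10.2 kg.
Tool frame: the origin (TCP) lies at the very end of the fingers, on their centre line; the grasp point (between the pads) lies 19 mm behind it; z points along the fingers, y is the line along which they close (so a half turn about z gives the same grasp; the last joint's range is limited). The gripper opens to 85 mm and grips with 20 to 120 N. Pads are 22 mm wide; open, the fingers measure 114 mm over their backs; the gripper's body (76 mm by 85 mm) begins 54 mm behind the grasp point. The pads swing forward as they close: fully open they stand 13 mm farther back than shut.
Start: joints at [1.075, 0.313, 1.498, -0, 1.331, -0.223], TCP at [141.463, 505.588, 231.294] pointing down, gripper open.
Joint ranges: [-2.94, 2.94], [-0.97, 2.17], [0.19, 2.56], [-1.23, 4.37], [0.02, 3.11], [-2.88, 2.88]. Speed limits (rad/s): [2.39, 2.39, 3.01, 3.14, 3.14, 3.14].

INTERFACE

Orientations are given as a unit quaternion [w, x, y, z].
In Python, from rig import ctrl gives the robot as it stands.
- The arm moves only by the shell command python3 -m inch 'ROWS' [OPENING] [FORCE]. ROWS is text: rows parted by semicolons, each of 6 numbers parted by spaces: the shift along the tool's x, y, z in mm, then the turn, a rotation vector about the tool's x, y, z in units of 6 degrees (1.0 is 6 degrees). A call has exactly 10 rows; each row shifts and turns the commanded pose from where the row before left it, along the tool's axes as they then stand; what a row does not reach is not made up. A row lasts 1/12 s, in which the tool goes at most 41.7 mm and 7.16 degrees, less where a joint would pass 70% of its speed; a pose out of reach is approached as far as the arm can. A call with a gripper value outside its range is refused whole. OPENING is the opening, from 0 (shut) to 1 (fully open), set as the call begins (- or left out, the last holds). The fingers move at their own pace and stop on an object; FORCE is the grip in N (left out, the last holds). Time passes only in rows, so rows that do not move let the fingers close, or fill a call up. It gives the time, the measured TCP pose, the force, the opening and the grip force at its end, in the units of the state.
- ctrl.sense(): the state, without advancing time (a new reading comes with each control period).
- ctrl.capture(name): name is "scene" or "top" or "wrist"; returns a dict with "image" (400x640x3 uint8, red, green, blue), "intrinsics" (3x3 intrinsics, pixels), "D" ([k1, k2, p1, p2, k3] as OpenCV has them; the pictures are not rectified), "rvec" (rotation vector, rad) and "tvec" (3), from world to camera coordinates, as OpenCV has them. Camera axes: x right, y down, z forward; pixel columns grow to the right and rows downward; lengths in mm; the calibration is good to about 2 mm. A picture is of the moment at which its call begins. There is no depth.
- ctrl.finish_job(): hands the job in; it is judged then, once.
The state is a dict: "time_s": time; "joints": joint angles; "dq": joint speeds; "tau": joint torques, N m; "eef_pos": TCP position; "ee_rot": TCP orientation; "force": force on the tool from outside, world axes, zero at the start; "wrist_torque": the same for the moment, N m; "grip_width": opening from 0.0 (shut) to 1.0 (fully open); "grip_force": force on a finger pad.
Only numpy, scipy, OpenCV 4.12 (cv2) and the standard library are available. Lean on these libraries where they do the work, as an engineer would, in place of code of your own. Each camera call takes 0.05 s, during which the arm holds its last target. There are 200 camera calls.

## Working session

There is one attempt and no reset: what is moved stays moved. The work goes in short steps, Python scripts to look and compute and a shell command to move; the robot and the scene stay as the last step left them, time stands still between calls to the robot, and variables do not carry over. Pictures are saved under pics/ and viewed, at most 10 in all, crops included, and the job is handed in when it is done.

```bash
mkdir -p pics; ls; cat > h.py <<'E'
import numpy as np, cv2, json
from rig import ctrl
def cap(n,f):
    c=ctrl.capture(n); cv2.imwrite(f'pics/{f}.png',c['image'][:,:,::-1]); np.save(f'pics/{f}.npy',c,allow_pickle=True); return c
def load(f): return np.load(f'pics/{f}.npy',allow_pickle=True).item()
def ray(c,p):
    u=cv2.undistortPoints(np.array([[p]],float),np.array(c['intrinsics'],float),np.array(c['D'],float))[0,0]
    R=cv2.Rodrigues(np.array(c['rvec'],float))[0]; t=np.array(c['tvec'],float).ravel()
    return -R.T@t, R.T@np.array([u[0],u[1],1.])
def plane(c,p,z):
    o,d=ray(c,p); return o+d*(z-o[2])/d[2]
def tri(c1,p1,c2,p2):
    o1,d1=ray(c1,p1);o2,d2=ray(c2,p2); d1/=np.linalg.norm(d1);d2/=np.linalg.norm(d2)
    s=np.linalg.lstsq(np.c_[d1,-d2],o2-o1,rcond=None)[0]; a=o1+d1*s[0];b=o2+d2*s[1]; return (a+b)/2,np.linalg.norm(a-b)
def proj(c,P):
    return cv2.projectPoints(np.array([P],float),np.array(c['rvec'],float),np.array(c['tvec'],float),np.array(c['intrinsics'],float),np.array(c['D'],float))[0].reshape(-1,2)
E
python3 - <<'E'
from h import *
for n in('scene','top'):
    c=cap(n,n+'1'); o,d=ray(c,(320,200)); print(n,o.round(),(d/np.linalg.norm(d)).round(2))
s=ctrl.sense(); print({k:s[k] for k in('time_s','eef_pos','ee_rot','force','grip_width')})
E
```

```text
pics
scene [1308.  525.  770.] [-0.68 -0.51 -0.53]
top [ 441.  -14. 1680.] [ 0.07  0.02 -1.  ]
{'time_s': 0.1, 'eef_pos': array([141.36518022, 505.3852116 , 230.78793302]), 'ee_rot': array([-1.88139932e-04,  1.35986415e-01,  9.90710536e-01, -5.42159674e-04]), 'force': array([ 0.89536554,  0.05820851, -0.41217295]), 'grip_width': 1.0004909390959582}
```

View pics/scene1.png

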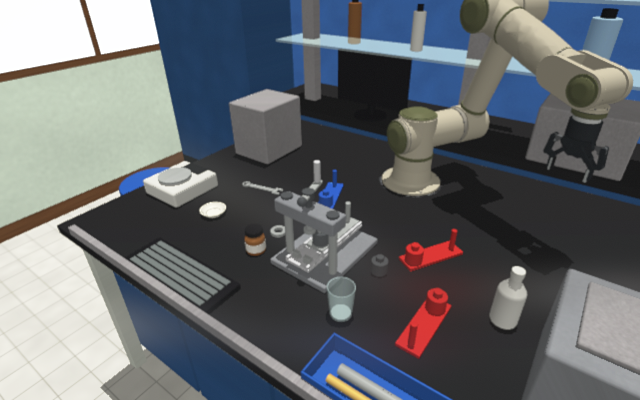

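View pics/top1.png

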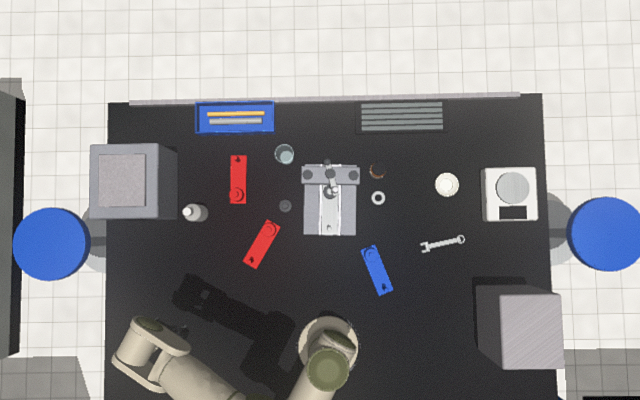

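The press is at about (330,200) in the top view and (325,235) in the scene view, with the robot-side post near (331,228) in top. I'll zoom both.

```bash
python3 - <<'E'
from h import *
a=load('top1')['image'][150:245,285:385];b=load('scene1')['image'][150:285,260:395]
a=cv2.resize(a,(400,380),interpolation=cv2.INTER_CUBIC);b=cv2.resize(b,(400,400),interpolation=cv2.INTER_CUBIC)
o=np.zeros((400,800,3),np.uint8);o[:380,:400]=a;o[:,400:]=b
cv2.imwrite('pics/z1.png',o[:,:,::-1])
E
```

```text
(no output)
```

View pics/z1.png

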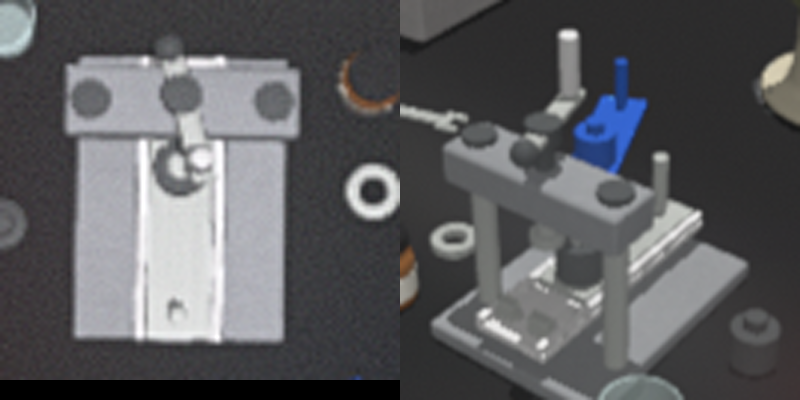

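Zoomed view: crank points roughly toward the robot. Handle top is at crop (203,155), post top at (177,305), columns' bolts at (90,98) and (274,101). In the scene crop, handle top is at (169,33) and post top at (260,157).

```bash
python3 - <<'E'
from h import *
t=load('top1');s=load('scene1')
T=lambda x,y:(285+x/4,150+y/4); S=lambda x,y:(260+x/2.963,150+y/2.963)
print('handle top',tri(t,T(203,155),s,S(169,33)))
print('post top',tri(t,T(177,305),s,S(260,155)))
b1,b2=plane(t,T(90,98),210),plane(t,T(274,101),210);print('bolts',b1,b2,(b1+b2)/2,np.linalg.norm(b1-b2)); d=b1-b2; print('yaw',np.arctan2(-d[0],d[1]))
for z in(230,):print('hub',plane(t,T(181,94),z))
for p in((75,338),(285,341)):print('foot',plane(t,T(*p),15))
print('channel L,R', [plane(t,T(*p),55).round(1) for p in((137,338),(220,341),(142,140),(219,140))])
E
```

```text
handle top (array([567.02766246, -33.4723246 , 308.47683173]), np.float64(1.4299829547151677))
post top (array([450.09333019,  -9.78122746, 128.74762075]), np.float64(2.729703817094075))
bolts [626.94946451  59.3542122  210.        ] [621.24901339 -96.50197731 210.        ] [624.09923895 -18.57388256 210.        ] 155.96040186707347
yaw -0.03655877426524839
hub [626.24706949 -17.83556574 230.        ]
foot [421.93723817  87.0445407   15.        ]
foot [ 415.50900509 -112.73104402   15.        ]
channel L,R [array([421.4,  27. ,  55. ]), array([417.2, -50.1,  55. ]), array([606.1,  19. ,  55. ]), array([604.6, -53. ,  55. ])]
```

```bash
python3 -m inch '0 0 -20 0 0 -1.12; 0 0 -20 0 0 -1.12; -15 -30 -10 0 0 0; -15 -30 -10 0 0 0; -16 -32 -10 0 0 0; -16 -32 -10 0 0 0; -16 -32 -10 0 0 0; -16 -32 0 0 0 0; -16 -32 0 0 0 0; -16 -32 0 0 0 0' 1 40
python3 -m inch '-16 -32 0 0 0 0; -16 -32 0 0 0 0; -16 -32 0 0 0 0; -16 -32 0 0 0 0; -16 -32 0 0 0 0; -16 -32 0 0 0 0; -16 -32 0 0 0 0; -16 -30 0 0 0 0; 0 0 0 0 0 0; 0 0 0 0 0 0'
python3 - <<'E'
from h import *
c=cap('wrist','w1'); o,d=ray(c,(320,200)); print(o,d)
s=ctrl.sense(); print(s['eef_pos'],s['ee_rot'],s['force'],s['joints'])
E
```

```text
time_s: 0.93
eef_pos: [257.8, 247.4, 321.3]
ee_rot: [0.0, 0.019, 1.0, 0.0]
force: [1.4, 0.2, -0.5]
grip_width: 1.002
grip_force: 0.0
time_s: 1.77
eef_pos: [376.1, -10.8, 320.8]
ee_rot: [-0.001, 0.021, 1.0, 0.0]
force: [-0.2, 0.2, 0.5]
grip_width: 0.998
grip_force: 0.0
[306.35294693  -8.15129837 462.49629605] [ 0.25918841  0.0132794  -0.96610867]
[375.77102461  -9.84507755 320.96599985] [-4.90995822e-04  1.96916166e-02  9.99805948e-01  2.54699194e-04] [-0.06634245  0.3119308  -0.34552402] [-3.40869845e-01 -8.39096215e-02  1.71375390e+00  1.73642968e-04
  1.51284096e+00 -1.87229054e+00]
```

View pics/w1.png

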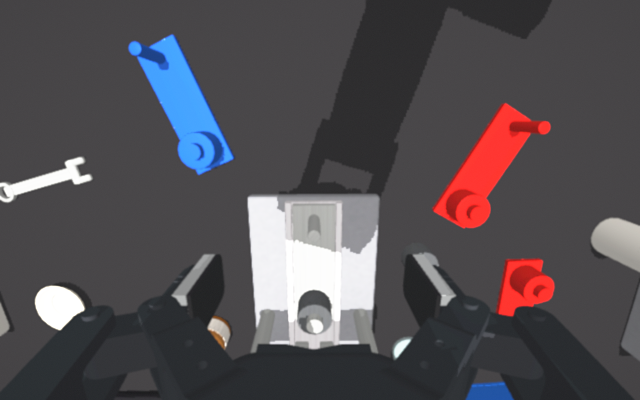

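The wrist view shows the foot's near edge at row 196, with corners (249,196) and (378,196). The channel spans columns 287–342, the post top is near (315,219), and the die is at about (315,313).

```bash
python3 - <<'E'
from h import *
c=load('w1'); im=c['image']
z=cv2.resize(im[185:350,235:395],(780,600*165//165),interpolation=cv2.INTER_CUBIC)
cv2.imwrite('pics/z2.png',z[:,:,::-1])
print('proj post', proj(c,[450,-9.8,125]),proj(c,[450,-9.8,60]),'handle',proj(c,[567,-33.5,308]),'plunger at -45', proj(c,[579,-17,115]), proj(c,[570,-17,115]))
E
```

```text
proj post [[316.29981996 243.31900982]] [[315.75737473 224.92678267]] handle [[293.52774764 483.542692  ]] plunger at -45 [[314.57099959 329.14461065]] [[314.29991474 323.51582568]]
```

View pics/z2.png

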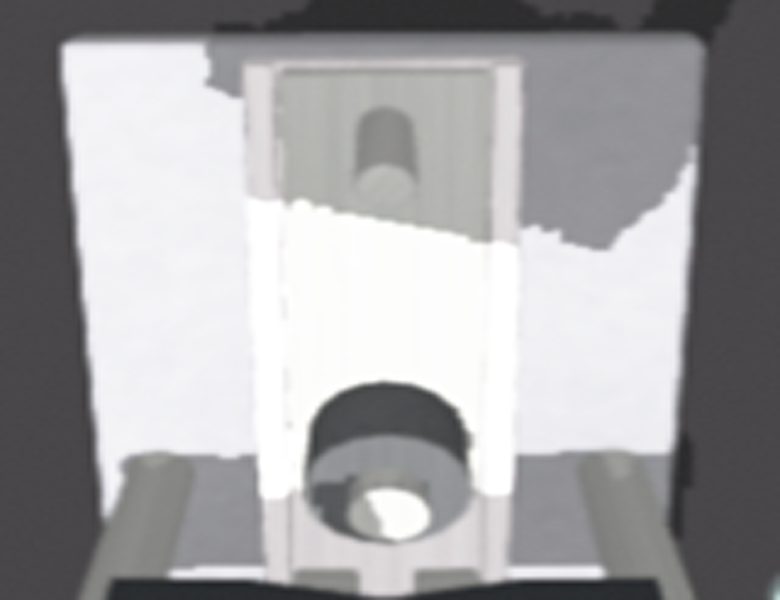

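Zoom: post top centre is at crop (386,185) and plunger top at (390,513). Plate end is at row 70, channel end at row 60, and the columns meet the foot at (155,460) and (615,460).

```bash
python3 - <<'E'
from h import *
c=load('w1'); t=load('top1')
Z=lambda x,y:(235+x/4.875,185+y/3.636)
for n,p,z in(('post',(386,185),125),('plunger',(390,513),115),('plateL',(278,72),60),('plateR',(494,72),60),('chL',(245,62),58),('chR',(522,62),58),('footL',(62,42),15),('footR',(703,42),15),('colL',(155,458),15),('colR',(617,458),15),('stop L',(326,572),70),('stopR',(446,572),70)):
  print(n,plane(c,Z(*p),z).round(1))
T=lambda x,y:(285+x/4,150+y/4)
print('post tri',tri(t,T(177,305),c,Z(386,185)))
E
```

```text
post [440.4 -11.9 125. ]
plunger [574.1 -16.2 115. ]
plateL [419.5 -41.1  60. ]
plateR [422.1  19.5  60. ]
chL [415.8 -50.3  58. ]
chR [419.1  27.5  58. ]
footL [ 416.4 -110.9   15. ]
footR [424.8  87.7  15. ]
colL [617.4 -99.1  15. ]
colR [624.4  61.7  15. ]
stop L [637.8 -38.7  70. ]
stopR [639.5  -0.7  70. ]
post tri (array([450.98547105, -11.55603272,  98.4588439 ]), np.float64(1.3503310969192843))
```

```bash
python3 -m inch '-6 0 20 0 0 0; -6 0 24 0 0 0; -6 0 24 0 0 0; -6 0 24 0 0 0; -4 0 24 0 0 0; 0 0 24 0 0 0; 0 0 24 0 0 0; 0 0 24 0 0 0; 0 0 24 0 0 0; 0 0 17 0 0 0' 0 40
python3 -m inch '-1 0 0 0 0 0; -2 0 0 0 0 0; -2 0 0 0 0 0; -2 0 0 0 0 0; -2 0 0 0 0 0; -2 0 0 0 0 0; -2 0 0 0 0 0; -2 0 0 0 0 0; -1 0 0 0 0 0; 0 0 0 0 0 0'
python3 - <<'E'
from h import *
cap('wrist','w2')
E
```

```text
time_s: 2.65
eef_pos: [403.0, -9.4, 90.8]
ee_rot: [-0.001, 0.018, 1.0, 0.0]
force: [0.6, 0.2, -0.4]
grip_width: 0.001
grip_force: 0.0
time_s: 3.48
eef_pos: [420.1, -11.5, 92.3]
ee_rot: [0.0, 0.019, 1.0, -0.0]
force: [1.2, -0.1, -0.1]
grip_width: -0.002
grip_force: 0.0
```

View pics/w2.png

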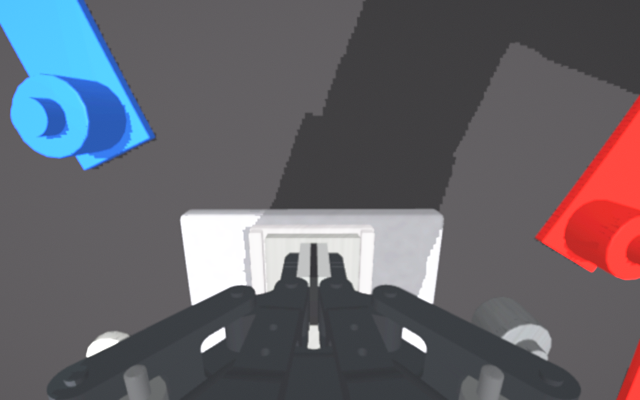

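Closed fingers are centred on the channel at (313,240–350), just behind the post. Pushing gently.

```bash
python3 -m inch '-1 0 0 0 0 0; -2 0 0 0 0 0; -3 0 0 0 0 0; -3 0 0 0 0 0; -3 0 0 0 0 0; -3 0 0 0 0 0; -3 0 0 0 0 0; -3 0 0 0 0 0; -3 0 0 0 0 0; -3 0 0 0 0 0'
python3 -m inch '-2 0 0 0 0 0; -1.5 0 0 0 0 0; -1 0 0 0 0 0; -1 0 0 0 0 0; -1 0 0 0 0 0; -1 0 0 0 0 0; -1 0 0 0 0 0; -1 0 0 0 0 0; -1 0 0 0 0 0; -1 0 0 0 0 0'
```

```text
time_s: 4.37
eef_pos: [446.3, -12.3, 92.2]
ee_rot: [-0.001, 0.019, 1.0, 0.0]
force: [-6.0, -0.0, 5.0]
grip_width: -0.001
grip_force: 3.1
time_s: 5.2
eef_pos: [457.7, -12.7, 92.2]
ee_rot: [-0.001, 0.019, 1.0, 0.0]
force: [-6.3, 0.1, 4.5]
grip_width: 0.002
grip_force: 3.0
```

```bash
python3 -m inch '-1 0 0 0 0 0; -1 0 0 0 0 0; -1 0 0 0 0 0; -1 0 0 0 0 0; -1 0 0 0 0 0; -0.5 0 0 0 0 0; -0.5 0 0 0 0 0; -0.5 0 0 0 0 0; -0.5 0 0 0 0 0; -0.5 0 0 0 0 0'
python3 -m inch '-0.5 0 0 0 0 0; -0.5 0 0 0 0 0; -0.5 0 0 0 0 0; -0.4 0 0 0 0 0; -0.3 0 0 0 0 0; -0.3 0 0 0 0 0; -0.3 0 0 0 0 0; -0.3 0 0 0 0 0; -0.3 0 0 0 0 0; -0.3 0 0 0 0 0'
```

```text
time_s: 6.03
eef_pos: [465.2, -13.0, 92.2]
ee_rot: [-0.001, 0.019, 1.0, 0.0]
force: [-6.3, 0.9, 4.8]
grip_width: 0.002
grip_force: 3.0
time_s: 6.87
eef_pos: [468.8, -13.2, 92.2]
ee_rot: [-0.001, 0.019, 1.0, 0.0]
force: [-6.4, 0.1, 4.1]
grip_width: 0.002
grip_force: 3.0
```

```bash
python3 -m inch '-0.3 0 0 0 0 0; -0.3 0 0 0 0 0; -0.3 0 0 0 0 0; -0.3 0 0 0 0 0; -0.3 0 0 0 0 0; -0.3 0 0 0 0 0; -0.3 0 0 0 0 0; -0.3 0 0 0 0 0; -0.3 0 0 0 0 0; -0.3 0 0 0 0 0'
```

```text
time_s: 7.7
eef_pos: [470.8, -13.2, 92.1]
ee_rot: [-0.003, 0.019, 1.0, 0.0]
force: [-15.2, -1.2, 10.7]
grip_width: -0.002
grip_force: 6.9
```

```bash
python3 -m inch '-0.3 0 0 0 0 0; -0.3 0 0 0 0 0; -0.3 0 0 0 0 0; 0 0 0 0 0 0; 0 0 0 0 0 0; 0 0 0 0 0 0; 0 0 0 0 0 0; 0 0 0 0 0 0; 0 0 0 0 0 0; 0 0 0 0 0 0'
```

```text
time_s: 8.53
eef_pos: [470.8, -13.2, 92.1]
ee_rot: [-0.004, 0.019, 1.0, 0.0]
force: [-18.4, -1.7, 12.4]
grip_width: -0.001
grip_force: 9.0
```

Home: it stalled solid at 470.8, which puts the post at ≈490, 135 mm from the screw. Backing off and rising to hover over the handle.

```bash
python3 -m inch '3 0 0 0 0 0; 8 0 0 0 0 0; 8 0 -10 0 0 0; 0 0 -35 0 0 0; 0 0 -35 0 0 0; 0 0 -35 0 0 0; 0 0 -35 0 0 0; 0 0 -35 0 0 0; 0 0 -35 0 0 0; 0 0 -35 0 0 0' 0 40
python3 -m inch '-25 -3 -4 0 0 0; -25 -3 0 0 0 0; -25 -3 0 0 0 0; -25 -3 0 0 0 0; -12 -4 0 0 0 0; 0 0 0 0 0 0; 0 0 0 0 0 0; 0 0 0 0 0 0; 0 0 0 0 0 0; 0 0 0 0 0 0' 1 40
python3 - <<'E'
from h import *
c=cap('wrist','w3');print(proj(c,[567,-33.5,310]),proj(c,[490,-13,125]),proj(c,[625,-18,250]));print(ctrl.sense()['joints'])
cap('top','t3')
E
```

```text
time_s: 9.37
eef_pos: [454.0, -12.6, 349.1]
ee_rot: [0.0, 0.019, 1.0, -0.0]
force: [0.2, 0.1, 0.4]
grip_width: 0.002
grip_force: 0.0
time_s: 10.2
eef_pos: [565.2, -32.8, 351.9]
ee_rot: [0.0, 0.019, 1.0, -0.0]
force: [-0.5, 0.3, 0.7]
grip_width: 1.005
grip_force: 0.0
[[312.07796838 233.72342227]] [[327.53140727 112.11866122]] [[332.38194685 269.51341376]]
[-2.64863522e-01  3.60023272e-01  1.12534590e+00 -3.14041369e-05
  1.65542652e+00 -1.79748961e+00]
```

View pics/w3.png

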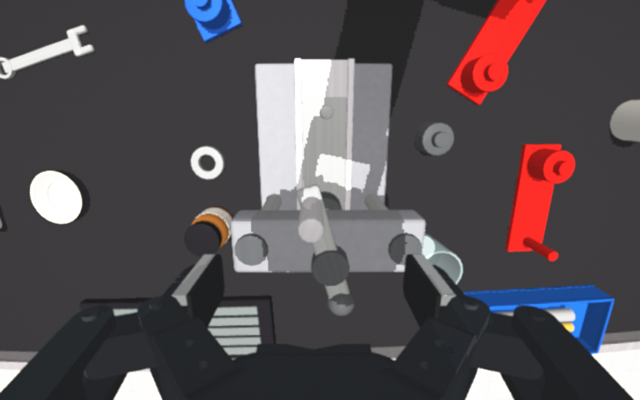

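Handle top is at (313,230) against predicted (312,234), and the post top at (327,113) matches the home prediction. The TCP is right over the handle, so I'll descend and grip.

```bash
python3 -m inch '0 0 10 0 0 0; 0 0 10 0 0 0; 0 0 10 0 0 0; 0 0 10 0 0 0; 0 0 10 0 0 0; 0 0 10 0 0 0; 0 0 10 0 0 0; 0 0 8 0 0 0; 0 0 4 0 0 0; 0 0 0 0 0 0' 1 40
python3 -m inch '0 0 0 0 0 0; 0 0 0 0 0 0; 0 0 0 0 0 0; 0 0 0 0 0 0; 0 0 0 0 0 0; 0 0 0 0 0 0; 0 0 0 0 0 0; 0 0 0 0 0 0; 0 0 0 0 0 0; 0 0 0 0 0 0' 0 40
python3 -c "
from h import *
s=ctrl.sense();print(s['eef_pos'],s['force'],s['wrist_torque'],s['joints'])"
```

```text
time_s: 11.13
eef_pos: [565.6, -33.0, 268.3]
ee_rot: [-0.001, 0.019, 1.0, 0.0]
force: [-1.1, 0.2, 0.0]
grip_width: 0.998
grip_force: 0.0
time_s: 11.97
eef_pos: [565.9, -33.8, 269.7]
ee_rot: [0.0, 0.019, 1.0, -0.001]
force: [-0.1, -5.5, 2.0]
grip_width: 0.202
grip_force: 39.2
[565.90871508 -33.76601856 269.69903049] [-0.06199512 -5.5379528   1.96107146] [-0.950672    0.08727517 -0.03484027] [-2.65624178e-01  3.83032458e-01  1.30031188e+00 -1.27812348e-03
  1.45711877e+00 -1.79755661e+00]
```

```bash
cat > lg.py <<'E'
from h import *
import sys,os
s=ctrl.sense(); p=s['eef_pos']; f=s['force']
C=np.array(json.load(open('C.json'))) if os.path.exists('C.json') else np.array([625,-18.5])
d=np.array(p[:2])-C; r=np.hypot(*d); th=np.degrees(np.arctan2(d[1],d[0])); t=np.array([d[1],-d[0]])/r
L=json.load(open('log.json')) if os.path.exists('log.json') else []
L.append([*map(float,p),*map(float,f),*map(float,s['tau'])]); json.dump(L,open('log.json','w'))
print(f"ang {th:.1f} r {r:.1f} z {p[2]:.1f} Ftan {-f[:2]@t:.1f} Frad {f[:2]@d/r:.1f} Fz {f[2]:.1f} t {s['time_s']:.1f}")
E
cat > rows.py <<'E'
import numpy as np,sys
# rows.py startangle(world deg) step n : clockwise arc r=60 in tool axes
a,st,n=map(float,sys.argv[1:4]); X=np.array([-.9993,.038]);Y=np.array([.038,.9993])
P=lambda q:60*np.array([np.cos(np.radians(q)),np.sin(np.radians(q))])
for k in range(int(n)):
    D=P(a-(k+1)*st)-P(a-k*st); print(f"{D@X:.1f} {D@Y:.1f} {8*st/360:.2f} 0 0 0",end='; ' if (k+1)%10 else '\n')
E
python3 lg.py; python3 rows.py 195 3 120
```

```text
ang -165.5 r 61.0 z 269.7 Ftan 5.3 Frad 1.4 Fz 2.0 t 12.0
0.8 3.0 0.07 0 0 0; 0.7 3.1 0.07 0 0 0; 0.5 3.1 0.07 0 0 0; 0.4 3.1 0.07 0 0 0; 0.2 3.1 0.07 0 0 0; 0.0 3.1 0.07 0 0 0; -0.1 3.1 0.07 0 0 0; -0.3 3.1 0.07 0 0 0; -0.5 3.1 0.07 0 0 0; -0.6 3.1 0.07 0 0 0
-0.8 3.0 0.07 0 0 0; -0.9 3.0 0.07 0 0 0; -1.1 2.9 0.07 0 0 0; -1.2 2.9 0.07 0 0 0; -1.4 2.8 0.07 0 0 0; -1.5 2.7 0.07 0 0 0; -1.7 2.7 0.07 0 0 0; -1.8 2.6 0.07 0 0 0; -1.9 2.5 0.07 0 0 0; -2.1 2.4 0.07 0 0 0
-2.2 2.2 0.07 0 0 0; -2.3 2.1 0.07 0 0 0; -2.4 2.0 0.07 0 0 0; -2.5 1.9 0.07 0 0 0; -2.6 1.7 0.07 0 0 0; -2.7 1.6 0.07 0 0 0; -2.8 1.5 0.07 0 0 0; -2.9 1.3 0.07 0 0 0; -2.9 1.2 0.07 0 0 0; -3.0 1.0 0.07 0 0 0
-3.0 0.8 0.07 0 0 0; -3.1 0.7 0.07 0 0 0; -3.1 0.5 0.07 0 0 0; -3.1 0.4 0.07 0 0 0; -3.1 0.2 0.07 0 0 0; -3.1 0.0 0.07 0 0 0; -3.1 -0.1 0.07 0 0 0; -3.1 -0.3 0.07 0 0 0; -3.1 -0.5 0.07 0 0 0; -3.1 -0.6 0.07 0 0 0
-3.0 -0.8 0.07 0 0 0; -3.0 -0.9 0.07 0 0 0; -2.9 -1.1 0.07 0 0 0; -2.9 -1.2 0.07 0 0 0; -2.8 -1.4 0.07 0 0 0; -2.7 -1.5 0.07 0 0 0; -2.7 -1.7 0.07 0 0 0; -2.6 -1.8 0.07 0 0 0; -2.5 -1.9 0.07 0 0 0; -2.4 -2.1 
[... 765 characters left out ...]
.6 0.07 0 0 0; 2.8 -1.5 0.07 0 0 0; 2.9 -1.3 0.07 0 0 0; 2.9 -1.2 0.07 0 0 0; 3.0 -1.0 0.07 0 0 0
3.0 -0.8 0.07 0 0 0; 3.1 -0.7 0.07 0 0 0; 3.1 -0.5 0.07 0 0 0; 3.1 -0.4 0.07 0 0 0; 3.1 -0.2 0.07 0 0 0; 3.1 -0.0 0.07 0 0 0; 3.1 0.1 0.07 0 0 0; 3.1 0.3 0.07 0 0 0; 3.1 0.5 0.07 0 0 0; 3.1 0.6 0.07 0 0 0
3.0 0.8 0.07 0 0 0; 3.0 0.9 0.07 0 0 0; 2.9 1.1 0.07 0 0 0; 2.9 1.2 0.07 0 0 0; 2.8 1.4 0.07 0 0 0; 2.7 1.5 0.07 0 0 0; 2.7 1.7 0.07 0 0 0; 2.6 1.8 0.07 0 0 0; 2.5 1.9 0.07 0 0 0; 2.4 2.1 0.07 0 0 0
2.2 2.2 0.07 0 0 0; 2.1 2.3 0.07 0 0 0; 2.0 2.4 0.07 0 0 0; 1.9 2.5 0.07 0 0 0; 1.7 2.6 0.07 0 0 0; 1.6 2.7 0.07 0 0 0; 1.5 2.8 0.07 0 0 0; 1.3 2.9 0.07 0 0 0; 1.2 2.9 0.07 0 0 0; 1.0 3.0 0.07 0 0 0
```

```bash
python3 -m inch '0.8 3.0 0.07 0 0 0; 0.7 3.1 0.07 0 0 0; 0.5 3.1 0.07 0 0 0; 0.4 3.1 0.07 0 0 0; 0.2 3.1 0.07 0 0 0; 0.0 3.1 0.07 0 0 0; -0.1 3.1 0.07 0 0 0; -0.3 3.1 0.07 0 0 0; -0.5 3.1 0.07 0 0 0; -0.6 3.1 0.07 0 0 0' >/dev/null; python3 lg.py
python3 -m inch '-0.8 3.0 0.07 0 0 0; -0.9 3.0 0.07 0 0 0; -1.1 2.9 0.07 0 0 0; -1.2 2.9 0.07 0 0 0; -1.4 2.8 0.07 0 0 0; -1.5 2.7 0.07 0 0 0; -1.7 2.7 0.07 0 0 0; -1.8 2.6 0.07 0 0 0; -1.9 2.5 0.07 0 0 0; -2.1 2.4 0.07 0 0 0' >/dev/null; python3 lg.py
python3 -m inch '-2.2 2.2 0.07 0 0 0; -2.3 2.1 0.07 0 0 0; -2.4 2.0 0.07 0 0 0; -2.5 1.9 0.07 0 0 0; -2.6 1.7 0.07 0 0 0; -2.7 1.6 0.07 0 0 0; -2.8 1.5 0.07 0 0 0; -2.9 1.3 0.07 0 0 0; -2.9 1.2 0.07 0 0 0; -3.0 1.0 0.07 0 0 0'; python3 lg.py
```

```text
ang 165.5 r 60.7 z 268.9 Ftan 8.3 Frad -2.7 Fz 1.4 t 12.8
ang 136.3 r 60.2 z 268.1 Ftan 9.2 Frad -6.6 Fz 2.0 t 13.6
time_s: 14.47
eef_pos: [607.8, 38.6, 267.4]
ee_rot: [-0.001, 0.02, 1.0, -0.002]
force: [-5.6, -9.9, 2.5]
grip_width: 0.2
grip_force: 39.5
ang 106.8 r 59.6 z 267.4 Ftan 8.2 Frad -7.9 Fz 2.5 t 14.5
```

```bash
cat > fit.py <<'E'
from h import *
from scipy.optimize import least_squares
L=np.array(json.load(open('log.json')))[1:]
C=least_squares(lambda c:np.hypot(*(L[:,:2]-c).T)-60,[625,-18.5]).x
print('C',C,(np.hypot(*(L[:,:2]-C).T)-60).round(2))
for l in L:
    d=l[:2]-C; r=np.hypot(*d); t=np.array([d[1],-d[0]])/r
    print(f"{np.degrees(np.arctan2(d[1],d[0]))%360:.1f} Ft {-l[3:5]@t:.2f} Fr {l[3:5]@d/r:.2f}")
json.dump(list(C),open('C.json','w'))
E
python3 -m inch '-3.0 0.7 0.07 0 0 0; -3.1 0.6 0.07 0 0 0; -3.1 0.4 0.07 0 0 0; -3.1 0.3 0.07 0 0 0; -3.1 0.1 0.07 0 0 0; -3.1 -0.1 0.07 0 0 0; -3.1 -0.2 0.07 0 0 0; -3.1 -0.4 0.07 0 0 0; -3.1 -0.6 0.07 0 0 0; -3.1 -0.7 0.07 0 0 0' >/dev/null; python3 lg.py;
python3 -m inch '-3.0 -0.9 0.07 0 0 0; -3.0 -1.0 0.07 0 0 0; -2.9 -1.2 0.07 0 0 0; -2.9 -1.3 0.07 0 0 0; -2.8 -1.5 0.07 0 0 0; -2.7 -1.6 0.07 0 0 0; -2.7 -1.8 0.07 0 0 0; -2.6 -1.9 0.07 0 0 0; -2.5 -2.0 0.07 0 0 0; -2.4 -2.2 0.07 0 0 0' >/dev/null; python3 lg.py; python3 fit.py
```

```text
ang 77.2 r 59.0 z 266.8 Ftan 8.1 Frad -4.7 Fz 5.1 t 15.3
ang 46.8 r 58.7 z 266.3 Ftan 7.5 Frad -0.4 Fz 5.6 t 16.1
C [623.956606   -19.28053889] [-0.09  0.03  0.09 -0.04 -0.06]
164.6 Ft 8.29 Fr -2.81
135.0 Ft 9.10 Fr -6.75
105.6 Ft 8.07 Fr -8.06
76.4 Ft 8.08 Fr -4.80
46.6 Ft 7.45 Fr -0.47
```

```bash
python3 -m inch '-2.2 -2.2 0.05 0 0 0; -2.1 -2.3 0.05 0 0 0; -2.0 -2.4 0.05 0 0 0; -1.9 -2.5 0.05 0 0 0; -1.7 -2.6 0.05 0 0 0; -1.6 -2.7 0.05 0 0 0; -1.5 -2.8 0.05 0 0 0; -1.3 -2.9 0.05 0 0 0; -1.2 -2.9 0.05 0 0 0; -1.0 -3.0 0.05 0 0 0' >/dev/null; python3 lg.py
python3 -m inch '-0.8 -3.0 0.05 0 0 0; -0.7 -3.1 0.05 0 0 0; -0.5 -3.1 0.05 0 0 0; -0.4 -3.1 0.05 0 0 0; -0.2 -3.1 0.05 0 0 0; 0 -3.1 0.05 0 0 0; 0.1 -3.1 0.05 0 0 0; 0.3 -3.1 0.05 0 0 0; 0.5 -3.1 0.05 0 0 0; 0.6 -3.1 0.05 0 0 0' >/dev/null; python3 lg.py
```

```text
ang 17.1 r 60.1 z 265.8 Ftan 8.5 Frad 0.5 Fz 3.7 t 17.0
ang -13.0 r 60.0 z 265.3 Ftan 8.6 Frad 4.9 Fz 2.4 t 17.8
```

```bash
python3 -m inch '0.8 -3.0 0.07 0 0 0; 0.9 -3.0 0.07 0 0 0; 1.1 -2.9 0.07 0 0 0; 1.2 -2.9 0.07 0 0 0; 1.4 -2.8 0.07 0 0 0; 1.5 -2.7 0.07 0 0 0; 1.7 -2.7 0.07 0 0 0; 1.8 -2.6 0.07 0 0 0; 1.9 -2.5 0.07 0 0 0; 2.1 -2.4 0.07 0 0 0' >/dev/null; python3 lg.py
python3 -m inch '2.2 -2.2 0.07 0 0 0; 2.3 -2.1 0.07 0 0 0; 2.4 -2.0 0.07 0 0 0; 2.5 -1.9 0.07 0 0 0; 2.6 -1.7 0.07 0 0 0; 2.7 -1.6 0.07 0 0 0; 2.8 -1.5 0.07 0 0 0; 2.9 -1.3 0.07 0 0 0; 2.9 -1.2 0.07 0 0 0; 3.0 -1.0 0.07 0 0 0' >/dev/null; python3 lg.py
```

```text
ang -43.8 r 60.2 z 264.7 Ftan 7.5 Frad 4.9 Fz 2.2 t 18.6
ang -74.2 r 60.5 z 264.0 Ftan 8.8 Frad 4.9 Fz 1.2 t 19.5
```

```bash
python3 -m inch '3.0 -0.8 0.07 0 0 0; 3.1 -0.7 0.07 0 0 0; 3.1 -0.5 0.07 0 0 0; 3.1 -0.4 0.07 0 0 0; 3.1 -0.2 0.07 0 0 0; 3.1 0 0.07 0 0 0; 3.1 0.1 0.07 0 0 0; 3.1 0.3 0.07 0 0 0; 3.1 0.5 0.07 0 0 0; 3.1 0.6 0.07 0 0 0' >/dev/null; python3 lg.py
python3 -m inch '3.0 0.8 0.07 0 0 0; 3.0 0.9 0.07 0 0 0; 2.9 1.1 0.07 0 0 0; 2.9 1.2 0.07 0 0 0; 2.8 1.4 0.07 0 0 0; 2.7 1.5 0.07 0 0 0; 2.7 1.7 0.07 0 0 0; 2.6 1.8 0.07 0 0 0; 2.5 1.9 0.07 0 0 0; 2.4 2.1 0.07 0 0 0' >/dev/null; python3 lg.py
```

```text
ang -104.1 r 60.5 z 263.2 Ftan 7.9 Frad 4.2 Fz 0.3 t 20.3
ang -133.9 r 60.4 z 262.4 Ftan 8.8 Frad 1.1 Fz -0.3 t 21.1
```

```bash
python3 -m inch '2.2 2.2 0.06 0 0 0; 2.1 2.3 0.06 0 0 0; 2.0 2.4 0.06 0 0 0; 1.9 2.5 0.06 0 0 0; 1.7 2.6 0.06 0 0 0; 1.6 2.7 0.06 0 0 0; 1.5 2.8 0.06 0 0 0; 1.3 2.9 0.06 0 0 0; 1.2 2.9 0.06 0 0 0; 1.0 3.0 0.06 0 0 0' >/dev/null; python3 lg.py
python3 -m inch '0.8 3.0 0.06 0 0 0; 0.7 3.1 0.06 0 0 0; 0.5 3.1 0.06 0 0 0; 0.4 3.1 0.06 0 0 0; 0.2 3.1 0.06 0 0 0; 0.0 3.1 0.06 0 0 0; -0.1 3.1 0.06 0 0 0; -0.3 3.1 0.06 0 0 0; -0.5 3.1 0.06 0 0 0; -0.6 3.1 0.06 0 0 0' >/dev/null; python3 lg.py; python3 fit.py
```

```text
ang -163.7 r 60.1 z 261.7 Ftan 8.5 Frad -0.4 Fz -0.1 t 22.0
ang 166.4 r 59.7 z 261.0 Ftan 8.0 Frad -0.9 Fz 1.8 t 22.8
C [623.95832345 -19.52688678] [-0.03  0.2   0.33  0.2   0.12  0.12 -0.09  0.04  0.25  0.3   0.25  0.01
 -0.21]
164.3 Ft 8.28 Fr -2.84
134.9 Ft 9.08 Fr -6.78
105.6 Ft 8.06 Fr -8.07
76.5 Ft 8.09 Fr -4.79
46.8 Ft 7.45 Fr -0.45
17.3 Ft 8.46 Fr 0.50
347.2 Ft 8.54 Fr 4.92
316.4 Ft 7.45 Fr 4.96
285.9 Ft 8.79 Fr 4.87
255.9 Ft 7.89 Fr 4.17
226.0 Ft 8.83 Fr 1.06
196.0 Ft 8.51 Fr -0.45
166.2 Ft 8.00 Fr -0.92
```

```bash
python3 -m inch '-0.8 3.0 0.07 0 0 0; -0.9 3.0 0.07 0 0 0; -1.1 2.9 0.07 0 0 0; -1.2 2.9 0.07 0 0 0; -1.4 2.8 0.07 0 0 0; -1.5 2.7 0.07 0 0 0; -1.7 2.7 0.07 0 0 0; -1.8 2.6 0.07 0 0 0; -1.9 2.5 0.07 0 0 0; -2.1 2.4 0.07 0 0 0' >/dev/null; python3 lg.py
python3 -m inch '-2.2 2.2 0.07 0 0 0; -2.3 2.1 0.07 0 0 0; -2.4 2.0 0.07 0 0 0; -2.5 1.9 0.07 0 0 0; -2.6 1.7 0.07 0 0 0; -2.7 1.6 0.07 0 0 0; -2.8 1.5 0.07 0 0 0; -2.9 1.3 0.07 0 0 0; -2.9 1.2 0.07 0 0 0; -3.0 1.0 0.07 0 0 0' >/dev/null; python3 lg.py
```

```text
ang 136.2 r 59.7 z 260.3 Ftan 8.6 Frad -2.3 Fz 2.6 t 23.6
ang 106.1 r 59.7 z 259.6 Ftan 8.6 Frad -2.5 Fz 4.5 t 24.5
```

```bash
tail -c 0 log.json; python3 -m inch '-3.0 0.7 0.06 0 0 0; -3.1 0.6 0.06 0 0 0; -3.1 0.4 0.06 0 0 0; -3.1 0.3 0.06 0 0 0; -3.1 0.1 0.06 0 0 0; -3.1 -0.1 0.06 0 0 0; -3.1 -0.2 0.06 0 0 0; -3.1 -0.4 0.06 0 0 0; -3.1 -0.6 0.06 0 0 0; -3.1 -0.7 0.06 0 0 0' >/dev/null; python3 lg.py
```

```text
ang 76.6 r 59.5 z 259.1 Ftan 9.8 Frad 0.6 Fz 5.0 t 25.3
```

```bash
python3 -m inch '-1.5 -0.4 0.02 0 0 0; -1.5 -0.4 0.02 0 0 0; -1.5 -0.5 0.02 0 0 0; -1.5 -0.5 0.02 0 0 0; -1.5 -0.5 0.02 0 0 0; -1.4 -0.6 0.02 0 0 0; -1.4 -0.6 0.02 0 0 0; -1.4 -0.7 0.02 0 0 0; -1.4 -0.7 0.02 0 0 0; -1.3 -0.8 0.02 0 0 0' >/dev/null; python3 lg.py
```

```text
ang 61.9 r 59.6 z 258.8 Ftan 10.4 Frad 1.6 Fz 3.8 t 26.1
```

```bash
python3 -m inch '-2.7 -1.5 0.06 0 0 0; -2.7 -1.7 0.06 0 0 0; -2.6 -1.8 0.06 0 0 0; -2.5 -1.9 0.06 0 0 0; -2.4 -2.1 0.06 0 0 0; -2.2 -2.2 0.06 0 0 0; -2.1 -2.3 0.06 0 0 0; -2.0 -2.4 0.06 0 0 0; -1.9 -2.5 0.06 0 0 0; -1.7 -2.6 0.06 0 0 0' >/dev/null; python3 lg.py
```

```text
ang 32.1 r 59.8 z 258.2 Ftan 11.0 Frad 2.6 Fz 3.2 t 27.0
```

```bash
python3 -m inch '-1.6 -2.7 0.06 0 0 0; -1.5 -2.8 0.06 0 0 0; -1.3 -2.9 0.06 0 0 0; -1.2 -2.9 0.06 0 0 0; -1.0 -3.0 0.06 0 0 0; -0.8 -3.0 0.06 0 0 0; -0.7 -3.1 0.06 0 0 0; -0.5 -3.1 0.06 0 0 0; -0.4 -3.1 0.06 0 0 0; -0.2 -3.1 0.06 0 0 0' >/dev/null; python3 lg.py; python3 fit.py | tail -7
```

```text
ang 2.1 r 59.9 z 257.7 Ftan 11.6 Frad 4.1 Fz 2.5 t 27.8
166.0 Ft 8.00 Fr -0.94
136.1 Ft 8.64 Fr -2.28
106.1 Ft 8.57 Fr -2.52
76.6 Ft 9.77 Fr 0.57
62.0 Ft 10.38 Fr 1.61
32.2 Ft 10.95 Fr 2.61
2.3 Ft 11.63 Fr 4.14
```

```bash
python3 -m inch '0 0 0 0 0 0; 0 0 0 0 0 0; 0 0 0 0 0 0; 0 0 0 0 0 0; 0 0 0 0 0 0; 0 0 0 0 0 0; 0 0 0 0 0 0; 0 0 0 0 0 0; 0 0 0 0 0 0; 0 0 0 0 0 0' 1 40; python3 lg.py
python3 -m inch '0 0 -5 0 0 0; 0 0 -10 0 0 0; 0 0 -12 0 0 0; 0 0 -12 0 0 0; 0 0 -12 0 0 0; 0 0 -12 0 0 0; 0 0 -12 0 0 0; 0 0 -12 0 0 0; 0 0 -12 0 0 0; 0 0 0 0 0 0' ; python3 -c "
from h import *
c=cap('wrist','w4');print(proj(c,[683.8,-18,297]),proj(c,[490,-13.5,125]))"
```

```text
time_s: 28.63
eef_pos: [683.2, -20.9, 257.4]
ee_rot: [0.0, 0.019, 1.0, -0.0]
force: [-0.6, -0.5, 0.5]
grip_width: 1.001
grip_force: 0.0
ang -1.2 r 59.3 z 257.4 Ftan -0.5 Frad -0.6 Fz 0.5 t 28.6
time_s: 29.47
eef_pos: [683.5, -21.0, 360.0]
ee_rot: [0.003, 0.019, 1.0, -0.0]
force: [0.1, -0.2, 0.3]
grip_width: 1.002
grip_force: 0.0
[[317.31795003 220.29606908]] [[3.13040194e+02 1.34956811e-01]]
```

View pics/w4.png

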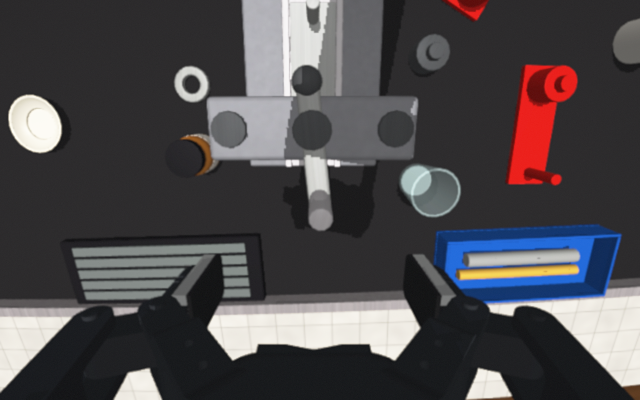

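The handle stands free at (320,217), crank along +x, about 85–90° past felt contact. The post at (313,5) is still at home and the gripper is clear, so I'm handing in.

```bash
python3 -c "
from rig import ctrl
print(ctrl.finish_job())"
```

```text
the job is handed in; nothing more can be done
None
```

The job is handed in: the carrier is home against the stops, the crank is about 85° past the contact I felt (estimated to about ±10°, allowed 60–120°), and the gripper is clear; the hand-in returned no verdict, so I can't confirm a pass.

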